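# Top up the lens-blank lift and crank it down

### The job

Add the two loose lens blanks to the pile on the raised lift, one after the other, centred in the round collar: how high the pile stands is not known, so feel for its top with the held blank and let go only when it rests there, never dropping it or pressing hard. Then swing the folded crank handle fully upright, crank one full turn clockwise (seen from above) until the lift is fully down at its stop, and fold the handle flat again. Leave the things standing around where they are.

Things in the scene. Friction and masses are not known exactly. Their poses are not given: they have to be found in the camera images.
- blank_a: Uncut plano lens blank: a flat pale grey frosted-glass disc with two dark lines round its rim, 65 mm in diameter and 10 mm thick, 40 to 70 g, lying flat and loose on the worktop at the start; the origin is the centre of its underside, z up. Grip it across the rim with the fingertips near its underside. Both loose blanks are alike; either may go first.
- blank_b: Uncut plano lens blank: a flat pale grey frosted-glass disc with two dark lines round its rim, 65 mm in diameter and 10 mm thick, 40 to 70 g, lying flat and loose on the worktop at the start; the origin is the centre of its underside, z up. Grip it across the rim with the fingertips near its underside. Both loose blanks are alike; either may go first.
- collar_rim (a point): Centre of the rim of the fixed round aluminium collar: vertical tube, inner diameter 80 mm, outer 88, rim 91 mm above the worktop. Inside it is the lift, raised at the start, with a pile of 65 mm blanks (stuck together, on the collar's axis). The pile's top is 7 to 27 mm above this point, different at every start. It bears a push of 10 N without giving way.
- crank_centre (a point): Fixed point on the crank's vertical axis, 100 mm above the worktop, level with the handle's pivot; 160 mm from the collar's axis. The crank stands on a 32 mm post whose top is at 70 mm; its steel arm, 8 mm wide, lies 72 to 80 mm above the worktop; a nut of 14 mm diameter on the axis reaches 84 mm.
- crank (a joint): Angle of the crank, 0 at the start (lift up), growing clockwise seen from above to a stop at 6.28 rad (lift fully down, 55 mm lower). It stays where it is left; needs about 3 N at the handle.
- handle_pivot (a point): The horizontal pivot of the folding handle, at the outer end of the crank's arm, 55 mm from the crank's axis and 100 mm above the worktop; it goes round with the crank.
- handle (a joint): Fold of the handle: 0 lying flat along the arm, pointing from the pivot inward to the crank's axis; 1.57 (its stop) standing upright on the pivot. It stays where it is left (about 0.02 N m). It turns in the vertical plane of the arm.
- handle_grip (a point): Point on the centre line of the black round handle (14 mm in diameter, 11 to 51 mm from its pivot), 35 mm from the pivot. Flat: 100 mm above the worktop, 20 mm over the arm, 20 mm from the crank's axis; fingers can reach down beside the narrow arm here. Upright: 135 mm above the worktop. Its sleeve turns freely about its own length, so fingers need not turn with the crank.
- pad_roll: Bystander: roll of blocking pads, a beige ring 64 mm in diameter and 22 mm high; origin at the centre of its underside. Leave it alone.
- dropper: Bystander: white dropper bottle, 30 mm wide and 100 mm high; origin at the centre of its underside. Leave it alone.
- station: The whole fixed lift station: base plate, collar, gear case and crank post, with the lift and its pile. Origin under the centre of the base plate; the collar's axis is at y = +80 mm, the crank's at y = -80 mm in its frame.
There are look-alikes about, which are no part of the job. Leave any turquoise look-alike of the blank_a alone. What is shaped like the blank_b but blue is not meant.

How it is judged:
On the way, in this order (a step that is already met when the one before it is completed fails the run):
1. the first blank lies flat and released on the raised pile, centred in the collar within 6.5 mm (((horizontal distance between blank_a and collar_rim below 0.0065 m and angle between blank_a's own z axis and vertical below 0.08 rad and contact force between the fingers and blank_a below 0.05 N and linear speed of blank_a below 0.03 m/s and z of blank_a in the frame of collar_rim above 0 m) or (horizontal distance between blank_b and collar_rim below 0.0065 m and angle between blank_b's own z axis and vertical below 0.08 rad and contact force between the fingers and blank_b below 0.05 N and linear speed of blank_b below 0.03 m/s and z of blank_b in the frame of collar_rim above 0 m))), for 0.2 s.
2. both blanks lie flat and released on the raised pile, centred within 6.5 mm (horizontal distance between each of blank_a, blank_b and collar_rim below 0.0065 m and angle between each of blank_a, blank_b's own z axis and vertical below 0.08 rad and contact force between the fingers and blank_a below 0.05 N and linear speed of each of blank_a, blank_b below 0.03 m/s and z of each of blank_a, blank_b in the frame of collar_rim above 0 m and contact force between the fingers and blank_b below 0.05 N and value of joint crank below 0.3 rad), for 0.2 s.
3. the handle is swung upright before cranking (value of joint handle above 1.4 rad and value of joint crank below 0.6 rad), for 0.1 s.
4. the lift is cranked fully down with the handle out (value of joint crank above 6.08 rad and value of joint handle above 1.2 rad), for 0.1 s.
At the end, for the whole second after the job is handed in: The crank is at its lower stop (within 0.2 rad), the handle is folded flat (below 0.2 rad), and both blanks lie on the pile inside the collar, below the rim, flat (within 0.08 rad), centred within 6.5 mm, at rest and released (value of joint crank above 6.08 rad and value of joint handle below 0.2 rad and horizontal distance between each of blank_a, blank_b and collar_rim below 0.0065 m and angle between each of blank_a, blank_b's own z axis and vertical below 0.08 rad and contact force between the fingers and blank_a below 0.05 N and linear speed of each of blank_a, blank_b below 0.03 m/s and z of blank_a in the frame of collar_rim between -0.06 and -0.008 m and contact force between the fingers and blank_b below 0.05 N and z of blank_b in the frame of collar_rim between -0.06 and -0.008 m); the robot touches nothing.
It fails at once if a blank is dropped: it falls on the pile faster than 0.30 m/s (a drop of about 5 mm) ((contact force between the fingers and blank_a below 0.01 N and linear speed of blank_a above 0.3 m/s and horizontal distance between blank_a and collar_rim below 0.08 m) or (contact force between the fingers and blank_b below 0.01 N and linear speed of blank_b above 0.3 m/s and horizontal distance between blank_b and collar_rim below 0.08 m)).
It fails at once if a blank is pressed on the pile with more than 30 N (contact force between any of blank_a, blank_b and station above 30 N or contact force between blank_a and blank_b above 30 N).
It fails at once if a bystander (pad roll or dropper) is pushed by more than 20 mm (distance of any of pad_roll, dropper from where it was at the start of the episode above 0.02 m).
It also fails if it takes over 72 s, if anything falls off the work surface, if the arm or the gripper's body presses on something with over 40 N, if the wrist force passes 120 N, or if a joint passes its speed limit or range.

### The arm

A 7-joint arm with a two-finger parallel gripper is mounted at the origin on a cart in front of the work surface, level with it; the furniture and walls round the work are solid. World frame = base frame: x ahead of the robot, y to its left, z up, the work surface at z = 0. Lengths are in m, angles in rad, forces in N, time in s.
With the tool pointing down it reaches from about 0.425 to 0.875 m from the base axis. Payload 4.7 kg.
Tool frame: the origin (TCP) lies on the front face of the gripper's body, between the roots of the fingers; the fingertips stand 70 mm ahead of it and the grasp point (between the pads) lies 51 mm ahead of it; z points along the fingers, y is the line along which they close (so a half turn about z gives the same grasp; the last joint's range is limited). The gripper opens to 87 mm and grips with 3 to 60 N. Pads are 19 mm wide; open, the fingers measure 117 mm over their backs; the gripper's body (75 mm by 190 mm) begins 51 mm behind the grasp point.
Start: joints at [1.177, 0.321, -0.07, 1.45, 0.023, 1.371, -0.057], TCP at [0.258, -0.597, 0.292] pointing down, gripper open.
Joint ranges: [-2.86, 2.86], [-0.3, 2.09], [-1.38, 1.24], [0.06, 2.45], [-1.56, 4.7], [0.09, 2.05], [-2.69, 2.69]. Speed limits (rad/s): [2.57, 2.57, 3.14, 3.14, 3.14, 3.14, 3.14].

### API

Orientations are given as [roll, pitch, yaw] about the fixed x, y, z axes, in that order (R = Rz(yaw) Ry(pitch) Rx(roll)).
In Python, from rig import manip gives the robot as it stands.
- The arm moves only by the tool drive_tool, never from a script. Its argument "targets" is one flat list of numbers, 7 for each row, row after row: the turn, a rotation vector about the tool's x, y, z in rad, then the shift along the tool's x, y, z in m, then the finger opening in m, from 0 to 0.087. In form: [wx, wy, wz, dx, dy, dz, grip, wx, wy, wz, dx, dy, dz, grip, ...]. A call has 1 to 20 rows; each row is the pose to reach, as a shift and turn from the pose commanded when the call began, along the tool's axes at that moment; what a row does not reach only later rows make up. A row lasts 1/8 s, in which the tool goes at most 62.5 mm and 10.7 degrees, less where a joint would pass 70% of its speed; a pose out of reach is approached as far as the arm can. A call with a gripper value outside its range is refused whole. The fingers move at their own pace and stop on an object; the grip force is fixed at half the most. Time passes only in rows, so rows that repeat a pose let the fingers close. It gives the time, the measured TCP pose, the force, the opening and the grip force at its end, in the units of the state.
- manip.read_state(): the state, without advancing time (a new reading comes with each control period).
- manip.snapshot(name): name is "scene" or "top" or "wrist"; returns a dict with "frame" (384x512x3 uint8, red, green, blue), "K" (3x3 intrinsics, pixels), "rvec" (rotation vector, rad) and "tvec" (3), from world to camera coordinates, as OpenCV has them. Camera axes: x right, y down, z forward; pixel columns grow to the right and rows downward; lengths in m; the calibration is good to about 2 mm. A picture is of the moment at which its call begins. There is no depth.
- manip.job_done(): hands the job in; it is judged then, once.
The state is a dict: "time_s": time; "joint_pos": joint angles; "qd": joint speeds; "joint_efforts": joint torques, N m; "eef_pos": TCP position; "ee_rot": TCP orientation; "force": force on the tool from outside, world axes, zero at the start; "torque": the same for the moment, N m; "width": opening from 0.0 (shut) to 1.0 (fully open); "finger_force": force on a finger pad.
Only numpy, scipy, OpenCV 4.12 (cv2) and the standard library are available. Lean on these libraries where they do the work, as an engineer would, in place of code of your own. Each camera call takes 0.05 s, during which the arm holds its last target. There are 200 camera calls.

## Working session

There is one attempt and no reset: what is moved stays moved. The work goes in short steps, Python scripts to look and compute and a tool call to move; the robot and the scene stay as the last step left them, time stands still between calls to the robot, and variables do not carry over. Pictures are saved under pics/ and viewed, at most 10 in all, crops included, and the job is handed in when it is done.

Besides the shell and the picture viewer there is one more tool, called after "Request:" by a JSON object that holds its "op" and its "data", one argument or row to a line. drive_tool: Moves the arm, as the interface text tells. Its arguments: {"type":"object","properties":{"targets":{"type":"array"}},"required":["targets"]}

```bash
mkdir -p pics; cat > h.py <<'E'
import numpy as np, cv2
from rig import manip
from scipy.spatial.transform import Rotation as R
def snap(n,f=None):
    s=manip.snapshot(n)
    if f: cv2.imwrite('pics/'+f,s['frame'][:,:,::-1])
    return s
def ray(s,uv,z):
    p=cv2.undistortPoints(np.array([[uv]],float),np.array(s['K']),None)[0,0]
    M=cv2.Rodrigues(np.array(s['rvec'],float))[0]; c=-M.T@np.array(s['tvec'],float).ravel()
    d=M.T@np.array([p[0],p[1],1]); return c+d*(z-c[2])/d[2]
def proj(s,P):
    return cv2.projectPoints(np.array(P,float).reshape(-1,1,3),np.array(s['rvec'],float),np.array(s['tvec'],float),np.array(s['K']),None)[0].reshape(-1,2)
E
python3 - <<'E'
from h import *
st=manip.read_state();print(st)
a=snap('top','top0.png');b=snap('scene','scene0.png')
for s in(a,b):
    M=cv2.Rodrigues(np.array(s['rvec'],float))[0];print((-M.T@np.array(s['tvec']).ravel()).round(3),M[2].round(2),s['K'][0][0])
E
```

```text
{'time_s': 0.0, 'joint_pos': array([ 1.17709724,  0.32181329, -0.07009225,  1.45170775,  0.02260541,
        1.37077726, -0.0569137 ]), 'qd': array([-0.000381  , -0.00056144,  0.00084932, -0.00016628,  0.00131849,
       -0.00088677,  0.00137044]), 'joint_efforts': array([ 6.20803148e-04, -4.91284811e+01, -4.03308626e-01, -3.12531745e+01,
       -6.37762877e-02,  4.36411088e-02,  1.94163649e-04]), 'eef_pos': array([ 0.25757617, -0.5963193 ,  0.29115131]), 'ee_rot': array([-3.13967692e+00,  1.02178984e-04,  4.07824993e-01]), 'force': array([-0.73693475,  0.23917557,  1.15332991]), 'torque': array([ 0.01593936, -0.0130478 , -0.01965197]), 'finger_force': 0.0, 'width': 1.0025776105632997}
[ 0.463 -0.375  1.319] [ 0.1  0.  -1. ] 385.6517166384041
[0.107 0.225 0.615] [ 0.53 -0.64 -0.55] 365.05956268525824
```

View pics/top0.png

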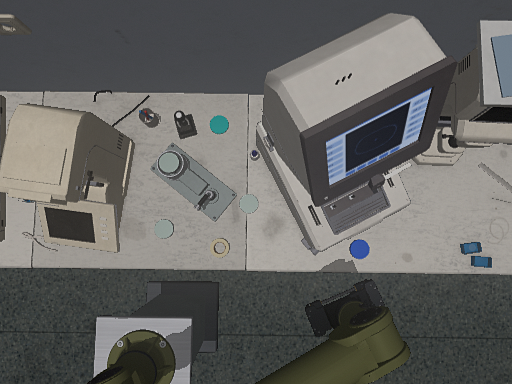

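View pics/scene0.png

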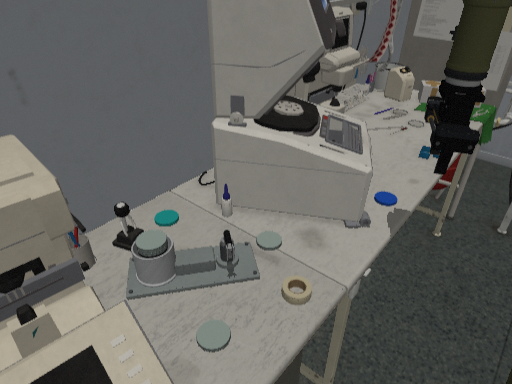

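Candidates in the top view are grey discs at (164,229) and (249,204), turquoise at (219,125) and blue at (360,249). The two pale grey ones fit the description, and the other two are look-alikes. The collar is at about (171,162), the crank at (207,200), the pad ring at (221,248) and the dropper at (254,154). I'll confirm this in an enlarged crop and measure.

```bash
python3 - <<'E'
from h import *
a=snap('top');b=snap('scene')
f=a['frame'][95:275,120:290]; 
cv2.imwrite('pics/crop1.png',cv2.resize(f,None,fx=3.3,fy=3.3,interpolation=cv2.INTER_CUBIC)[:,:,::-1])
f=b['frame'][190:360,110:320]
cv2.imwrite('pics/crop2.png',cv2.resize(f,None,fx=3.5,fy=3.5,interpolation=cv2.INTER_CUBIC)[:,:,::-1])
for s,pts in((a,[(164,229),(249,204),(219,125),(221,248)]),(b,[(213,335),(269,240),(296,290)])):
    for p in pts: print(p,s['frame'][p[1],p[0]],ray(s,p,0.01).round(3))
    hsv=cv2.cvtColor(s['frame'],cv2.COLOR_RGB2HSV); 
    m=cv2.inRange(hsv,(70,20,100),(95,80,220)); m=cv2.morphologyEx(m,cv2.MORPH_OPEN,np.ones((3,3)))
    for c in cv2.findContours(m,0,1)[0]:
        if cv2.contourArea(c)>120:
            e=cv2.fitEllipse(c); print(np.round(e[0],1),np.round(e[1],1),round(e[2]),cv2.contourArea(c),ray(s,e[0],0.01).round(4))
E
```

```text
(164, 229) [146 156 151] [ 0.442 -0.059  0.01 ]
(249, 204) [148 158 153] [ 0.53  -0.345  0.01 ]
(219, 125) [ 46 138 135] [ 0.803 -0.237  0.01 ]
(221, 248) [157 154 147] [ 0.381 -0.253  0.01 ]
(213, 335) [125 136 129] [ 0.442 -0.056  0.01 ]
(269, 240) [124 137 129] [ 0.53  -0.341  0.01 ]
(296, 290) [142 138 131] [ 0.384 -0.249  0.01 ]
[218.4 334. ] [18.5 20.7] 49 156.5 [ 0.4354 -0.0639  0.01  ]
```

View pics/crop1.png

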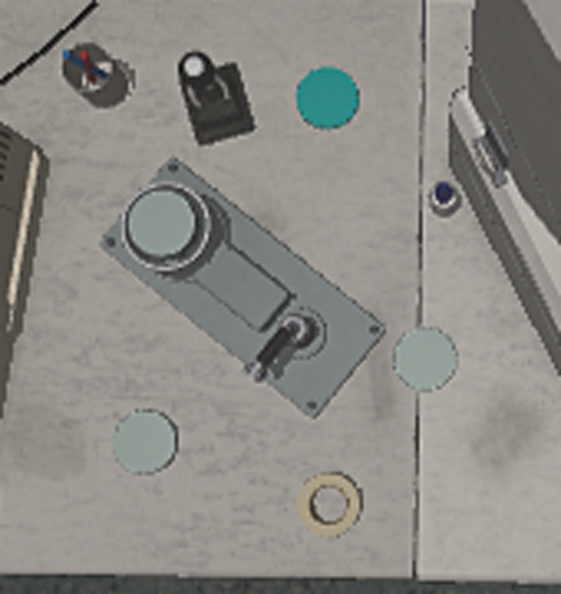

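View pics/crop2.png

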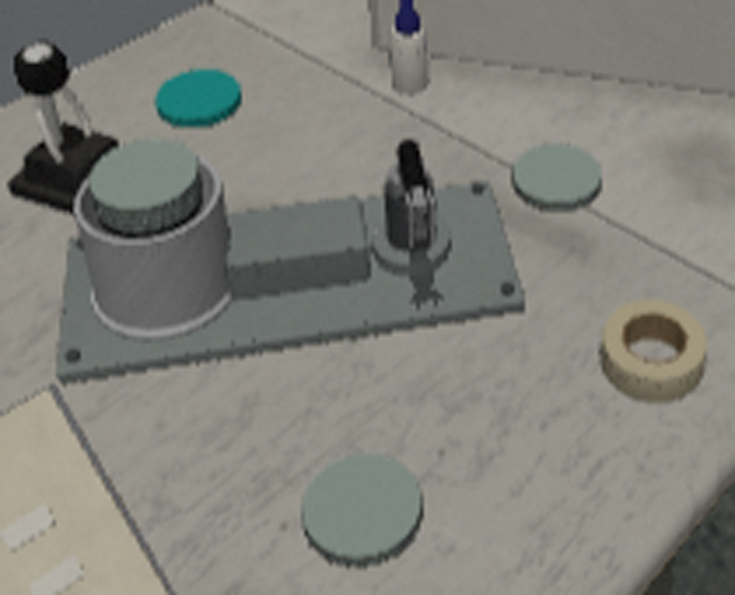

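The crops confirm the grey blanks at top (164,229) and (249,204). The pile top is about (170,163) and stands a little above the rim. The crank arm points from about (210,195) to the pivot at about (199,207).

```bash
python3 - <<'E'
from h import *
a=snap('top');b=snap('scene')
for nm,s in(('top',a),('scene',b)):
    f=s['frame'].astype(int); m=((f[...,1]-f[...,0]>=6)&(f[...,1]-f[...,2]>=2)&(f[...,1]>95)).astype(np.uint8)
    m=cv2.morphologyEx(m,cv2.MORPH_OPEN,np.ones((3,3)))
    for c in cv2.findContours(m,0,1)[0]:
        A=cv2.contourArea(c)
        if 150<A<3000:
            e=cv2.fitEllipse(cv2.convexHull(c)); print(nm,np.round(e[0],2),np.round(e[1],1),A,[ray(s,e[0],z)[:2].round(4) for z in(.01,.105,.115)])
k=3.3; off=np.array([120,95])
def cp(u,v): return np.array([u,v])/k+off
P=[ray(a,cp(*q),.008)[:2] for q in[(173,163),(110,242),(376,328),(312,405)]]
P=np.array(P);print(P.round(4))
c=P.mean(0);ax=(P[0]+P[1]-P[2]-P[3]);ax/=np.linalg.norm(ax)
print('centre',c.round(4),'yaxis',ax.round(3),'collar',(c+.08*ax).round(4),'crank',(c-.08*ax).round(4))
print('crank nut',ray(a,cp(300,330),.084),'pivot',ray(a,cp(260,370),.1))
k=3.5;off=np.array([110,190])
P=np.array([ray(b,cp(*q),.008)[:2] for q in[(73,355),(479,188),(507,289)]])
print(P.round(4))
c=(P[0]+P[1])/2;ax=P[0]-P[2];ax/=np.linalg.norm(ax);print(c,ax,c+.08*ax,c-.08*ax)
E
```

```text
top [163.4  228.41] [18.4 18.8] 251.0 [array([ 0.4441, -0.057 ]), array([ 0.4455, -0.0801]), array([ 0.4456, -0.0826])]
top [248.37 203.23] [18.  18.7] 246.5 [array([ 0.533 , -0.3425]), array([ 0.5279, -0.3449]), array([ 0.5274, -0.3451])]
top [168.34 162.2 ] [19.4 20.3] 290.5 [array([ 0.6702, -0.0656]), array([ 0.6552, -0.0881]), array([ 0.6536, -0.0905])]
top [218.47 124.13] [18.7 19. ] 254.0 [array([ 0.8058, -0.2346]), array([ 0.781 , -0.2448]), array([ 0.7783, -0.2459])]
scene [212.85 334.16] [28.9 34. ] 741.0 [array([ 0.4433, -0.0568]), array([ 0.3904, -0.0125]), array([ 0.3849, -0.0078])]
scene [268.8  239.17] [16.8 24.8] 308.5 [array([ 0.5323, -0.3431]), array([ 0.4655, -0.2538]), array([ 0.4585, -0.2444])]
scene [150.5  239.45] [19.4 30.8] 444.0 [array([ 0.76  , -0.1497]), array([ 0.6575, -0.0908]), array([ 0.6467, -0.0846])]
scene [165.99 216.11] [14.8 24.9] 268.5 [array([ 0.8082, -0.2373]), array([ 0.6981, -0.1646]), array([ 0.6865, -0.157 ])]
[[ 0.7328 -0.077 ]
 [ 0.6486 -0.0144]
 [ 0.5626 -0.2928]
 [ 0.4824 -0.2286]]
centre [ 0.6066 -0.1532] yaxis [0.616 0.788] collar [ 0.6559 -0.0902] crank [ 0.5573 -0.2162]
crank nut [ 0.55385114 -0.22365277  0.084     ] pivot [ 0.51377589 -0.1882756   0.1       ]
[[ 0.6542 -0.0193]
 [ 0.565  -0.2959]
 [ 0.4862 -0.2329]]
[ 0.60959353 -0.15757809] [0.61817962 0.78603687] [ 0.6590479  -0.09469514] [ 0.56013916 -0.22046104]
```

```bash
cat >> h.py <<'E'
def plan(wps):
    """wps: absolute x,y,z,yaw (tool down) -> wz,dx,dy,dz from present pose"""
    st=manip.read_state();p=st['eef_pos'];r=R.from_euler('xyz',st['ee_rot'])
    print('now',p.round(4),st['ee_rot'].round(4),'F',st['force'].round(1),'t',st['time_s'])
    for w in wps:
        d=r.inv().apply(np.array(w[:3])-p); rv=(r.inv()*R.from_euler('xyz',[np.pi,0,w[3]])).as_rotvec()
        print(w,'rot',rv.round(3),'shift',d.round(3))
E
python3 - <<'E'
from h import *
plan([(.255,-.50,.29,.62),(.28,-.41,.29,.8),(.34,-.31,.28,1.1),(.40,-.21,.26,1.35),(.44,-.11,.22,1.571),(.444,-.057,.18,1.571),(.444,-.057,.14,1.571)])
E
```

```text
now [ 0.2577 -0.5966  0.2919] [-3.141e+00  1.000e-04  4.078e-01] F [-0.9 -0.1 -0.9] t 0.3
(0.255, -0.5, 0.29, 0.62) rot [-0.001 -0.    -0.212] shift [ 0.036 -0.09   0.002]
(0.28, -0.41, 0.29, 0.8) rot [-0.001 -0.    -0.392] shift [ 0.094 -0.162  0.002]
(0.34, -0.31, 0.28, 1.1) rot [-0.001 -0.    -0.692] shift [ 0.189 -0.23   0.012]
(0.4, -0.21, 0.26, 1.35) rot [-0.001 -0.    -0.942] shift [ 0.284 -0.298  0.032]
(0.44, -0.11, 0.22, 1.571) rot [-1.000e-03 -0.000e+00 -1.163e+00] shift [ 0.36  -0.374  0.072]
(0.444, -0.057, 0.18, 1.571) rot [-1.000e-03 -0.000e+00 -1.163e+00] shift [ 0.385 -0.421  0.112]
(0.444, -0.057, 0.14, 1.571) rot [-1.000e-03 -0.000e+00 -1.163e+00] shift [ 0.385 -0.421  0.152]
```

Request:
{"op": "drive_tool", "data": {
  "targets": [0,0,-0.1,0.018,-0.045,0,0.087,0,0,-0.21,0.036,-0.09,0,0.087,0,0,-0.3,0.065,-0.126,0,0.087,0,0,-0.39,0.094,-0.162,0,0.087,0,0,-0.54,0.14,-0.196,0.005,0.087,0,0,-0.69,0.189,-0.23,0.012,0.087,0,0,-0.82,0.236,-0.264,0.02,0.087,0,0,-0.94,0.284,-0.298,0.032,0.087,0,0,-1.05,0.322,-0.336,0.05,0.087,0,0,-1.163,0.36,-0.374,0.072,0.087,0,0,-1.163,0.385,-0.421,0.112,0.087,0,0,-1.163,0.385,-0.421,0.152,0.087,0,0,-1.163,0.385,-0.421,0.152,0.087,0,0,-1.163,0.385,-0.421,0.152,0.087]
}}

```text
time_s: 2.05
eef_pos: [0.445, -0.0584, 0.1415]
ee_rot: [3.14, 0.001, 1.57]
force: [-0.3, -0.5, -0.2]
width: 0.999
finger_force: 0.0
```

```bash
cat >> h.py <<'E'
def disc(s,lo=150):
    f=s['frame'].astype(int); m=((f[...,1]-f[...,0]>=6)&(f[...,1]-f[...,2]>=2)&(f[...,1]>95)).astype(np.uint8)
    m=cv2.morphologyEx(m,cv2.MORPH_OPEN,np.ones((5,5)))
    out=[]
    for c in cv2.findContours(m,0,1)[0]:
        A=cv2.contourArea(c)
        if A>lo: e=cv2.fitEllipse(cv2.convexHull(c)); out.append((e,A))
    return out
E
python3 - <<'E'
from h import *
s=snap('wrist','w1.png')
M=cv2.Rodrigues(np.array(s['rvec'],float))[0];print((-M.T@np.array(s['tvec']).ravel()).round(3),M.round(2))
for e,A in disc(s,500): print(np.round(e[0],1),np.round(e[1],1),A,ray(s,e[0],.01).round(4))
plan([(.444,-.057,.073,1.571)])
E
```

```text
[0.445 0.011 0.234] [[ 1.   -0.    0.  ]
 [-0.   -0.97  0.26]
 [ 0.   -0.26 -0.97]]
[253.6 181.6] [41.7 73.4] 2045.5 [ 0.4449 -0.0421  0.01  ]
now [ 0.4454 -0.0586  0.142 ] [3.1388e+00 9.0000e-04 1.5691e+00] F [-0.4 -0.7 -1.3] t 2.1
(0.444, -0.057, 0.073, 1.571) rot [ 0.003  0.001 -0.002] shift [ 0.002 -0.002  0.069]
```

View pics/w1.png

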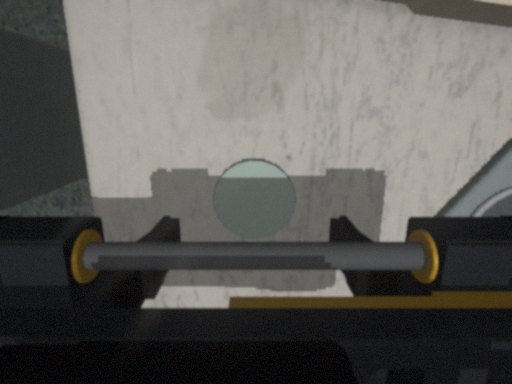

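The blank is centred between the fingers at pixel (254,199). I'm lowering onto it in two steps.

Request:
{"op": "drive_tool", "data": {
  "targets": [0,0,0,0.001,-0.001,0.03,0.087,0,0,0,0.002,-0.001,0.055,0.087,0,0,0,0.002,-0.001,0.065,0.087,0,0,0,0.002,-0.001,0.065,0.087]
}}

```text
time_s: 2.6
eef_pos: [0.4437, -0.0562, 0.0759]
ee_rot: [3.141, 0.0, 1.57]
force: [0.5, 0.1, 0.3]
width: 1.002
finger_force: 0.0
```

Request:
{"op": "drive_tool", "data": {
  "targets": [0,0,0,0,0,0.0035,0.087,0,0,0,0,0,0.0035,0.06,0,0,0,0,0,0.0035,0.06,0,0,0,0,0,0.0035,0.06,0,0,0,0,0,0.0035,0.06,0,0,0,0,0,0.0035,0.06]
}}

```text
time_s: 3.35
eef_pos: [0.4435, -0.0556, 0.072]
ee_rot: [3.141, 0.0, 1.571]
force: [0.7, -0.5, 1.5]
width: 0.733
finger_force: 30.0
```

Request:
{"op": "drive_tool", "data": {
  "targets": [0,0,0,0,0,-0.03,0.06,0,0,0,0,0,-0.08,0.06,0,0,0,-0.005,0.03,-0.13,0.06,0,0,0,-0.012,0.08,-0.15,0.06,0,0,0,-0.02,0.13,-0.15,0.06,0,0,0,-0.028,0.18,-0.15,0.06,0,0,0,-0.033,0.211,-0.145,0.06,0,0,0,-0.033,0.211,-0.135,0.06,0,0,0,-0.033,0.211,-0.135,0.06]
}}

```text
time_s: 4.47
eef_pos: [0.6527, -0.0882, 0.2048]
ee_rot: [-3.137, -0.001, 1.571]
force: [0.4, 0.3, -1.2]
width: 0.734
finger_force: 30.0
```

```bash
python3 - <<'E'
from h import *
s=snap('wrist','w2.png')
for e,A in disc(s,300): print(np.round(e[0],1),np.round(e[1],1),A)
plan([(.655,-.088,.2,1.571)])
print(manip.read_state()['width'])
E
```

```text
[253.8 271.1] [39.  83.9] 1167.5
[254.4 237.4] [104.4 111.7] 4727.0
[268.2 190. ] [34.2 68.1] 580.0
now [ 0.6529 -0.0883  0.2058] [-3.1390e+00 -1.0000e-04  1.5713e+00] F [-0.5 -0.2 -0.5] t 4.525
(0.655, -0.088, 0.2, 1.571) rot [-0.003 -0.     0.   ] shift [0.    0.002 0.006]
0.7326368343046449
```

View pics/w2.png

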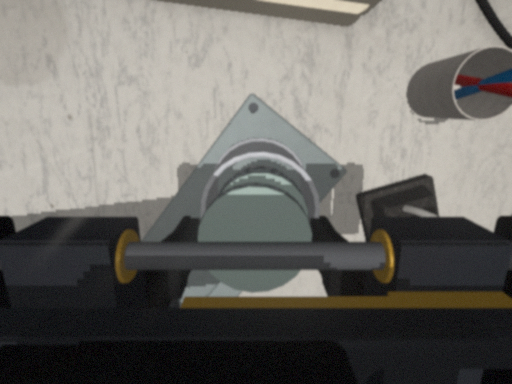

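The wrist view shows the held disc at about (254,237) and the collar ring behind it at about (260,195). I'm fitting the ring and the disc for centring.

```bash
python3 - <<'E'
from h import *
from scipy.optimize import least_squares
s=snap('wrist'); f=s['frame'].astype(int); g=f.sum(2)/3
for r in(150,165,180,195): print(r,g[r,195:325:2].astype(int).tolist())
def circ(P,r): 
    P=np.array(P); o=least_squares(lambda c:np.hypot(*(P-c).T)-r,P.mean(0)); return o.x.round(4),o.fun.round(4)
e=(254.4,237.4);t=manip.read_state()['eef_pos'];print('held',ray(s,e,t[2]-.062),t)
print(circ([ray(s,q,.091)[:2] for q in[(201,205),(207,175),(262,138),(312,168),(319,195)]],.044))
E
python3 - <<'E'
import cv2
f=cv2.imread('pics/w2.png')[120:300,170:345];cv2.imwrite('pics/w2c.png',cv2.resize(f,None,fx=4,fy=3.3,interpolation=cv2.INTER_CUBIC))
E
```

```text
150 [195, 192, 193, 187, 189, 185, 160, 143, 155, 158, 159, 158, 159, 157, 157, 155, 167, 152, 123, 105, 98, 100, 102, 101, 103, 104, 103, 107, 108, 106, 111, 113, 117, 116, 118, 113, 104, 103, 97, 96, 99, 97, 98, 100, 100, 121, 153, 166, 152, 147, 148, 148, 148, 149, 149, 150, 149, 150, 149, 147, 144, 143, 137, 139, 165]
165 [145, 128, 129, 110, 100, 99, 97, 99, 101, 101, 110, 110, 127, 176, 194, 194, 177, 150, 121, 138, 150, 154, 151, 148, 122, 107, 97, 92, 92, 87, 89, 84, 85, 83, 84, 87, 89, 92, 93, 90, 93, 91, 93, 101, 108, 131, 146, 156, 173, 191, 191, 166, 130, 139, 140, 117, 95, 92, 94, 95, 94, 93, 97, 94, 93]
180 [98, 100, 99, 97, 100, 100, 107, 120, 121, 107, 88, 90, 96, 98, 99, 96, 80, 78, 87, 116, 156, 162, 127, 108, 113, 107, 106, 110, 108, 107, 110, 110, 108, 106, 109, 109, 111, 107, 109, 116, 156, 167, 170, 176, 169, 151, 113, 76, 76, 85, 89, 88, 86, 85, 89, 124, 156, 157, 122, 92, 87, 89, 87, 87, 91]
195 [96, 96, 98, 106, 120, 120, 96, 83, 84, 91, 82, 72, 68, 71, 90, 102, 115, 120, 123, 119, 122, 122, 121, 123, 121, 121, 120, 121, 123, 123, 122, 119, 122, 120, 124, 119, 122, 120, 120, 120, 118, 123, 119, 117, 115, 95, 73, 67, 86, 105, 106, 106, 105, 89, 82, 82, 80, 79, 85, 114, 123, 109, 89, 89, 88]
held [ 0.65306202 -0.08708071  0.14461007] [ 0.6532134  -0.08830622  0.20661007]
(array([ 0.6573, -0.0821]), array([-0.0005, -0.0015,  0.001 , -0.0005, -0.0015]))
```

View pics/w2c.png

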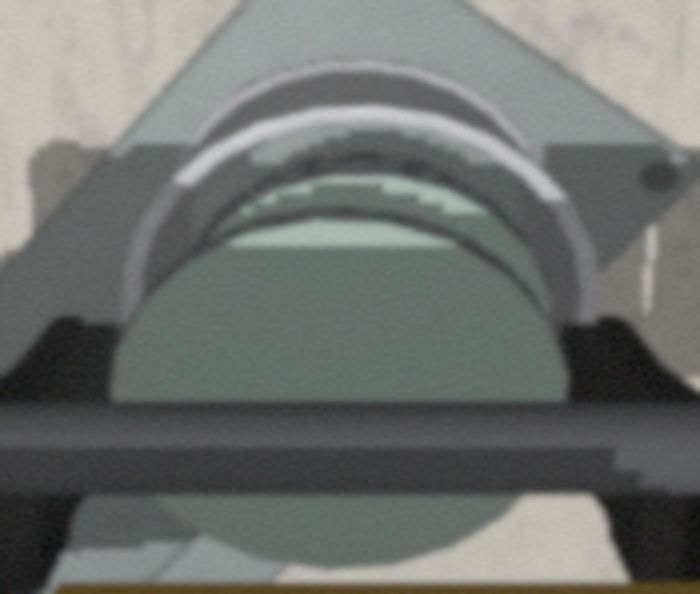

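```bash
python3 - <<'E'
from h import *
from scipy.optimize import least_squares
s=snap('wrist')
def circ(P,r): 
    P=np.array(P); o=least_squares(lambda c:np.hypot(*(P-c).T)-r,P.mean(0)); return o.x.round(4),o.fun.round(4)
C=lambda q:(170+q[0]/4,120+q[1]/3.3)
print('rim',circ([ray(s,C(q),.091)[:2] for q in[(122,300),(175,180),(370,104),(562,195),(598,300)]],.044))
for z in(.1,.107,.115):print('pile',z,circ([ray(s,C(q),z)[:2] for q in[(225,220),(265,192),(350,172),(420,178),(480,205),(548,290)]],.0325))
z=manip.read_state()['eef_pos'][2]-.062
print('held',circ([ray(s,C(q),z)[:2] for q in[(112,380),(150,300),(350,217),(520,290),(568,370),(230,245),(455,245)]],.0325))
print('heldlow',circ([ray(s,C(q),z)[:2] for q in[(112,380),(350,217),(568,370),(340,567),(160,500),(520,500)]],.0325))
E
```

```text
rim (array([ 0.6576, -0.0911]), array([-0.0001, -0.0005,  0.0006, -0.0003, -0.0003]))
pile 0.1 (array([ 0.658 , -0.0917]), array([ 0.0001,  0.0003, -0.0001, -0.0001, -0.0004,  0.0005]))
pile 0.107 (array([ 0.6575, -0.0905]), array([-0.0003,  0.0002,  0.0001,  0.0002, -0.0002, -0.    ]))
pile 0.115 (array([ 0.657 , -0.0891]), array([-0.0008,  0.    ,  0.0003,  0.0005, -0.0001, -0.0006]))
held (array([ 0.6539, -0.0909]), array([-0.0003, -0.0002,  0.0008, -0.0004, -0.0003, -0.0003, -0.0001]))
heldlow (array([ 0.6538, -0.0896]), array([-0.0005, -0.0005, -0.0004, -0.0002, -0.0003, -0.0004]))
```

Request:
{"op": "drive_tool", "data": {
  "targets": [0,0,0,-0.001,0.0035,0,0.06,0,0,0,-0.001,0.0035,0.01,0.06,0,0,0,-0.001,0.0035,0.016,0.06,0,0,0,-0.001,0.0035,0.018,0.06,0,0,0,-0.001,0.0035,0.02,0.06,0,0,0,-0.001,0.0035,0.02,0.06]
}}

```text
time_s: 5.38
eef_pos: [0.6577, -0.0895, 0.1866]
ee_rot: [-3.141, 0.0, 1.571]
force: [-0.4, -0.1, -1.0]
width: 0.735
finger_force: 30.0
```

Request:
{"op": "drive_tool", "data": {
  "targets": [0,0,0,0,0,0.001,0.06,0,0,0,0,0,0.002,0.06,0,0,0,0,0,0.003,0.06,0,0,0,0,0,0.003,0.06]
}}

```text
time_s: 5.88
eef_pos: [0.6577, -0.0895, 0.1837]
ee_rot: [-3.141, 0.0, 1.571]
force: [-0.6, 0.3, -1.6]
width: 0.736
finger_force: 30.0
```

Request:
{"op": "drive_tool", "data": {
  "targets": [0,0,0,0,-0.001,0.001,0.06,0,0,0,0,-0.001,0.002,0.06,0,0,0,0,-0.001,0.003,0.06,0,0,0,0,-0.001,0.003,0.06]
}}

```text
time_s: 6.38
eef_pos: [0.6567, -0.0896, 0.1806]
ee_rot: [-3.141, 0.0, 1.571]
force: [-0.5, 1.3, -0.2]
width: 0.733
finger_force: 30.0
```

Request:
{"op": "drive_tool", "data": {
  "targets": [0,0,0,0,0,0.0007,0.06,0,0,0,0,0,0.0015,0.06,0,0,0,0,0,0.002,0.06,0,0,0,0,0,0.002,0.06]
}}

```text
time_s: 6.88
eef_pos: [0.6569, -0.0895, 0.18]
ee_rot: [3.141, 0.001, 1.571]
force: [-1.7, 0.8, 5.9]
width: 0.738
finger_force: 30.0
```

Request:
{"op": "drive_tool", "data": {
  "targets": [0,0,0,0,0,0.0007,0.06,0,0,0,0,0,0.0015,0.06,0,0,0,0,0,0.0015,0.06]
}}

```text
time_s: 7.25
eef_pos: [0.6569, -0.0895, 0.1798]
ee_rot: [3.141, 0.001, 1.571]
force: [-4.9, -0.2, 12.4]
width: 0.732
finger_force: 30.0
```

It touched at TCP z 0.180, so the pile top is at about 0.108. I'm relieving the press, then releasing.

Request:
{"op": "drive_tool", "data": {
  "targets": [0,0,0,0,0,-0.002,0.06,0,0,0,0,0,-0.002,0.087,0,0,0,0,0,-0.002,0.087,0,0,0,0,0,-0.002,0.087,0,0,0,0,0,-0.002,0.087,0,0,0,0,0,-0.012,0.087,0,0,0,0,0,-0.04,0.087,0,0,0,0,0,-0.08,0.087]
}}

```text
time_s: 8.25
eef_pos: [0.6562, -0.0896, 0.2576]
ee_rot: [-3.14, -0.0, 1.571]
force: [-0.4, -0.5, 0.5]
width: 0.999
finger_force: 0.0
```

```bash
cat >> h.py <<'E'
from scipy.optimize import least_squares
def circ(P,r): 
    P=np.array(P); o=least_squares(lambda c:np.hypot(*(P-c).T)-r,P.mean(0)); return o.x.round(4),np.abs(o.fun).max().round(4)
E
python3 - <<'E'
from h import *
for n in('top','scene'):
    s=snap(n)
    for e,A in disc(s,150): print(n,np.round(e[0],1),np.round(e[1],1),A,ray(s,e[0],.118).round(4),ray(s,e[0],.01).round(4))
plan([(.6,-.14,.25,1.571),(.56,-.25,.22,1.4),(.5327,-.343,.16,1.4)])
E
```

```text
top [248.2 203.2] [18.4 18.5] 244.5 [ 0.5272 -0.3448  0.118 ] [ 0.533  -0.3421  0.01  ]
top [218.5 124.1] [18.6 19. ] 251.0 [ 0.7775 -0.2463  0.118 ] [ 0.8058 -0.2347  0.01  ]
scene [245.5 262.9] [16.2 31. ] 238.0 [ 0.4475 -0.1577  0.118 ] [ 0.5216 -0.2409  0.01  ]
scene [268.8 239.2] [16.9 25.2] 312.5 [ 0.4562 -0.2414  0.118 ] [ 0.5321 -0.3429  0.01  ]
scene [166.5 216.5] [15.4 23. ] 227.0 [ 0.681  -0.1545  0.118 ] [ 0.8057 -0.237   0.01  ]
scene [463.5 110.7] [13.6 27. ] 187.5 [ 0.3507 -1.3119  0.118 ] [ 0.4037 -1.646   0.01  ]
now [ 0.6591 -0.0892  0.2634] [3.1323e+00 1.2000e-03 1.5708e+00] F [ 0.1 -0.2  0.6] t 8.35
(0.6, -0.14, 0.25, 1.571) rot [ 0.009  0.001 -0.   ] shift [-0.051 -0.059  0.013]
(0.56, -0.25, 0.22, 1.4) rot [0.009 0.    0.171] shift [-0.161 -0.1    0.043]
(0.5327, -0.343, 0.16, 1.4) rot [0.009 0.    0.171] shift [-0.254 -0.127  0.103]
```

Request:
{"op": "drive_tool", "data": {
  "targets": [0,0,0,-0.04,-0.02,0,0.087,0,0,-0.04,-0.08,-0.04,0,0.087,0,0,-0.08,-0.12,-0.06,0,0.087,0,0,-0.13,-0.16,-0.08,0.01,0.087,0,0,-0.17,-0.2,-0.1,0.03,0.087,0,0,-0.17,-0.235,-0.118,0.06,0.087,0,0,-0.17,-0.254,-0.125,0.1,0.087,0,0,-0.17,-0.254,-0.125,0.12,0.087,0,0,-0.17,-0.254,-0.125,0.12,0.087]
}}

```text
time_s: 9.48
eef_pos: [0.5318, -0.3415, 0.136]
ee_rot: [-3.14, -0.003, 1.742]
force: [0.5, 0.1, -0.1]
width: 0.999
finger_force: 0.0
```

```bash
python3 - <<'E'
from h import *
s=snap('wrist','w3.png')
for e,A in disc(s,500): print(np.round(e[0],1),np.round(e[1],1),A,ray(s,e[0],.01).round(4))
st=manip.read_state();print(st['eef_pos'],st['ee_rot'])
plan([(.533,-.343,.072,1.74)])
s=snap('top','t3.png')
for e,A in disc(s,150): print(np.round(e[0],1),np.round(e[1],1),ray(s,e[0],.118).round(4))
E
```

```text
[257.5 205.4] [79.2 82.4] 4786.0 [ 0.5344 -0.3419  0.01  ]
[ 0.53289449 -0.34165173  0.1376671 ] [ 3.14077120e+00 -9.89424790e-04  1.74328044e+00]
now [ 0.5329 -0.3417  0.1377] [ 3.1408e+00 -1.0000e-03  1.7433e+00] F [-0.7  0.3  0.3] t 9.525
(0.533, -0.343, 0.072, 1.74) rot [ 0.001 -0.001  0.003] shift [-0.001 -0.     0.066]
[168.4 161.4] [19.9 20.2] [ 0.6556 -0.0911  0.118 ]
[218.6 124.2] [18.4 18.9] [ 0.7773 -0.2465  0.118 ]
```

View pics/w3.png

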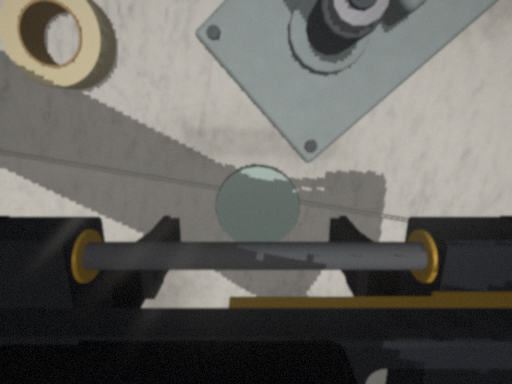

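The blank is centred at pixel (257,205). Descending to grip it.

Request:
{"op": "drive_tool", "data": {
  "targets": [0,0,0,-0.001,0,0.03,0.087,0,0,0,-0.001,0.0005,0.055,0.087,0,0,0,-0.001,0.0005,0.062,0.087,0,0,0,-0.001,0.0005,0.062,0.087]
}}

```text
time_s: 10.07
eef_pos: [0.5334, -0.344, 0.0764]
ee_rot: [3.14, 0.001, 1.742]
force: [1.3, 0.3, 0.9]
width: 0.996
finger_force: 0.0
```

Request:
{"op": "drive_tool", "data": {
  "targets": [0,0,0,0.0015,0,0.004,0.087,0,0,0,0.0015,0,0.004,0.087,0,0,0,0.0015,0,0.004,0.06,0,0,0,0.0015,0,0.004,0.06,0,0,0,0.0015,0,0.004,0.06,0,0,0,0.0015,0,0.004,0.06]
}}

```text
time_s: 10.82
eef_pos: [0.5323, -0.343, 0.0714]
ee_rot: [3.141, 0.0, 1.741]
force: [-0.5, -0.4, 0.3]
width: 0.735
finger_force: 30.0
```

```bash
python3 - <<'E'
from h import *
plan([(.533,-.343,.12,1.74),(.533,-.343,.22,1.74),(.657,-.0885,.225,1.571)])
E
```

```text
now [ 0.5323 -0.343   0.0714] [3.1413e+00 3.0000e-04 1.7408e+00] F [-0.5 -0.4  0.3] t 10.825
(0.533, -0.343, 0.12, 1.74) rot [0.    0.    0.001] shift [-0.     0.001 -0.049]
(0.533, -0.343, 0.22, 1.74) rot [0.    0.    0.001] shift [-0.     0.001 -0.149]
(0.657, -0.0885, 0.225, 1.571) rot [0.   0.   0.17] shift [ 0.23   0.166 -0.154]
```

Request:
{"op": "drive_tool", "data": {
  "targets": [0,0,0,0,0,-0.03,0.06,0,0,0,0,0,-0.085,0.06,0,0,0,0,0,-0.14,0.06,0,0,0.04,0.04,0.03,-0.16,0.06,0,0,0.08,0.085,0.06,-0.16,0.06,0,0,0.12,0.13,0.095,-0.16,0.06,0,0,0.17,0.175,0.128,-0.16,0.06,0,0,0.17,0.215,0.155,-0.16,0.06,0,0,0.17,0.23,0.166,-0.155,0.06,0,0,0.17,0.23,0.166,-0.15,0.06,0,0,0.17,0.23,0.166,-0.145,0.06]
}}

```text
time_s: 12.2
eef_pos: [0.6561, -0.0912, 0.2153]
ee_rot: [-3.14, 0.002, 1.568]
force: [-0.7, -0.7, -0.5]
width: 0.733
finger_force: 30.0
```

Request:
{"op": "drive_tool", "data": {
  "targets": [0,0,0,0,0,0,0.06]
}}

```text
time_s: 12.32
eef_pos: [0.6559, -0.0911, 0.2153]
ee_rot: [-3.14, 0.001, 1.567]
force: [-0.9, -0.7, -0.8]
width: 0.736
finger_force: 30.0
```

```bash
python3 - <<'E'
from h import *
s=snap('wrist','w4.png')
for e,A in disc(s,300): print(np.round(e[0],1),np.round(e[1],1),A)
plan([(.6565,-.0885,.195,1.571)])
f=s['frame'][120:300,170:345,::-1];cv2.imwrite('pics/w4c.png',cv2.resize(f,None,fx=4,fy=3.3,interpolation=cv2.INTER_CUBIC))
E
```

```text
[252.5 278.4] [20.4 88.7] 1112.0
[254.3 235.4] [103.3 112.2] 4930.0
[255.3 183.1] [30.3 71.8] 701.5
now [ 0.6562 -0.0906  0.2158] [-3.1407e+00  1.0000e-03  1.5676e+00] F [ 0.4  0.7 -1.7] t 12.375
(0.6565, -0.0885, 0.195, 1.571) rot [-0.001  0.001 -0.003] shift [0.002 0.    0.021]
```

View pics/w4c.png

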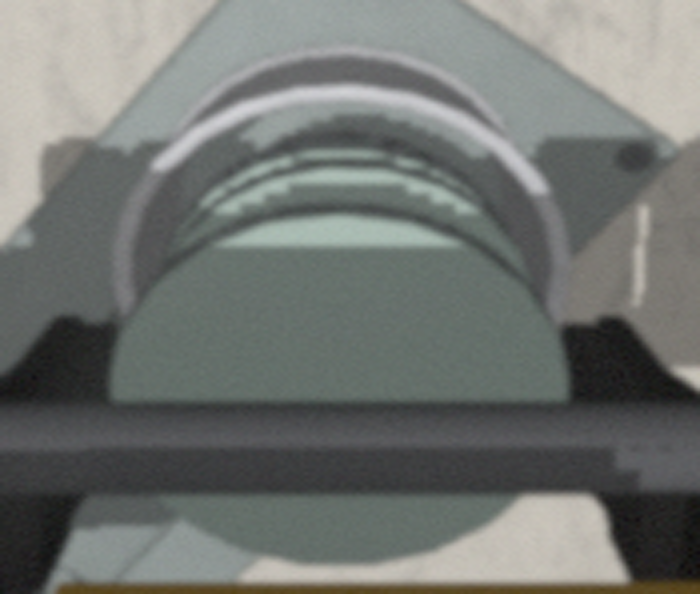

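The crop shows the first blank lying on the pile, its top arc apex at crop (345,165), with the held disc in front (apex at (345,212)). The rim apex is at (345,84).

```bash
python3 - <<'E'
from h import *
s=snap('wrist'); C=lambda q:(170+q[0]/4,120+q[1]/3.3)
F=lambda L,z,r:circ([ray(s,C(q),z)[:2] for q in L],r)
print('rim',F([(114,290),(157,163),(345,84),(547,190),(572,290)],.091,.044))
print('first',F([(205,212),(250,188),(345,165),(420,175),(480,205)],.118,.0325))
print('held',F([(112,380),(150,300),(345,212),(520,280),(568,370),(215,246),(462,246),(340,563)],manip.read_state()['eef_pos'][2]-.0614,.0325))
plan([])
E
```

```text
rim (array([ 0.6573, -0.0904]), np.float64(0.0006))
first (array([ 0.6582, -0.091 ]), np.float64(0.0004))
held (array([ 0.657, -0.092]), np.float64(0.0013))
now [ 0.6565 -0.0901  0.2162] [-3.1413e+00  8.0000e-04  1.5682e+00] F [ 0.   0.2 -0.5] t 12.425
```

The first blank is within about 1 mm of the rim centre. Descending with a +1.5 mm y correction.

Request:
{"op": "drive_tool", "data": {
  "targets": [0,0,0,0.0015,0,0.005,0.06,0,0,0,0.0015,0,0.012,0.06,0,0,0,0.0015,0,0.017,0.06,0,0,0,0.0015,0,0.02,0.06,0,0,0,0.0015,0,0.021,0.06,0,0,0,0.0015,0,0.021,0.06]
}}

```text
time_s: 13.18
eef_pos: [0.6569, -0.0867, 0.1953]
ee_rot: [3.141, 0.0, 1.571]
force: [-0.4, 0.3, -0.5]
width: 0.741
finger_force: 30.0
```

Request:
{"op": "drive_tool", "data": {
  "targets": [0,0,0,0,0,0.001,0.06,0,0,0,0,0,0.002,0.06,0,0,0,0,0,0.002,0.06]
}}

```text
time_s: 13.55
eef_pos: [0.6568, -0.0867, 0.1932]
ee_rot: [-3.141, 0.0, 1.571]
force: [0.5, 0.0, -1.3]
width: 0.733
finger_force: 30.0
```

Request:
{"op": "drive_tool", "data": {
  "targets": [0,0,0,0,0,0.001,0.06,0,0,0,0,0,0.002,0.06,0,0,0,0,0,0.002,0.06]
}}

```text
time_s: 13.92
eef_pos: [0.6567, -0.0867, 0.1911]
ee_rot: [-3.141, 0.0, 1.571]
force: [0.3, 0.2, -1.3]
width: 0.735
finger_force: 30.0
```

Request:
{"op": "drive_tool", "data": {
  "targets": [0,0,0,-0.0015,0,0,0.06,0,0,0,-0.0015,0,0.0007,0.06,0,0,0,-0.0015,0,0.0014,0.06,0,0,0,-0.0015,0,0.002,0.06,0,0,0,-0.0015,0,0.002,0.06]
}}

```text
time_s: 14.55
eef_pos: [0.6568, -0.0882, 0.1892]
ee_rot: [-3.142, 0.0, 1.571]
force: [-0.5, 0.7, 0.1]
width: 0.737
finger_force: 30.0
```

Request:
{"op": "drive_tool", "data": {
  "targets": [0,0,0,0,0,0.0005,0.06,0,0,0,0,0,0.0012,0.06,0,0,0,0,0,0.0012,0.06]
}}

```text
time_s: 14.92
eef_pos: [0.6569, -0.0882, 0.1892]
ee_rot: [3.141, 0.001, 1.571]
force: [-3.3, -0.5, 5.6]
width: 0.734
finger_force: 30.0
```

Request:
{"op": "drive_tool", "data": {
  "targets": [0,0,0,0,0,-0.001,0.06,0,0,0,0,0,-0.001,0.087,0,0,0,0,0,-0.001,0.087,0,0,0,0,0,-0.001,0.087,0,0,0,0,0,-0.001,0.087,0,0,0,0,0,-0.011,0.087,0,0,0,0,0,-0.04,0.087,0,0,0,0,0,-0.06,0.087,0,0,0,0,0,-0.06,0.087]
}}

```text
time_s: 16.05
eef_pos: [0.6579, -0.0881, 0.2506]
ee_rot: [3.137, 0.001, 1.571]
force: [1.5, 0.4, 0.1]
width: 0.996
finger_force: 0.0
```

```bash
python3 - <<'E'
from h import *
plan([])
s=snap('wrist','w5.png');s2=snap('top')
f=np.vstack([cv2.resize(s['frame'][80:300,150:365],(600,300)),cv2.resize(s2['frame'][140:225,150:250],(353,300)) if 0 else cv2.resize(s2['frame'][145:225,145:245],(600,300))])
cv2.imwrite('pics/c5.png',f[:,:,::-1])
for e,A in disc(s,300): print(np.round(e[0],1),np.round(e[1],1),A,ray(s,e[0],.128).round(4))
for e,A in disc(s2,100): print(np.round(e[0],1),np.round(e[1],1),A,ray(s2,e[0],.128).round(4))
E
```

```text
now [ 0.6579 -0.0881  0.2506] [3.1373e+00 8.0000e-04 1.5707e+00] F [1.5 0.4 0.1] t 16.05
[251.8 204.2] [82.  83.8] 5036.0 [ 0.6568 -0.0872  0.128 ]
[171.  161.1] [10.4 18.8] 114.0 [ 0.6552 -0.1019  0.128 ]
[218.5 124.1] [18.6 19. ] 252.5 [ 0.7749 -0.2474  0.128 ]
```

View pics/c5.png

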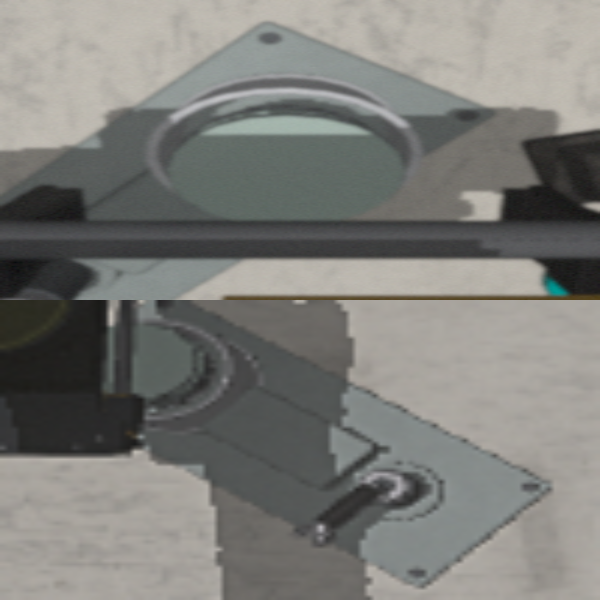

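Both blanks are well placed: the top disc centre is (0.657,-0.087) and the rim's is (0.657,-0.091). Now I'm hovering over the crank to measure the handle.

Request:
{"op": "drive_tool", "data": {
  "targets": [0,0,-0.16,-0.02,-0.016,-0.01,0.087,0,0,-0.33,-0.05,-0.04,-0.01,0.087,0,0,-0.5,-0.08,-0.06,-0.005,0.087,0,0,-0.66,-0.11,-0.085,0,0.087,0,0,-0.82,-0.13,-0.1,0,0.087,0,0,-0.98,-0.13,-0.1,0,0.087,0,0,-0.98,-0.13,-0.1,0,0.087,0,0,-0.98,-0.13,-0.1,0,0.087]
}}

```text
time_s: 17.15
eef_pos: [0.5568, -0.2176, 0.2474]
ee_rot: [3.141, -0.001, 2.549]
force: [-0.2, 0.5, 0.5]
width: 1.002
finger_force: 0.0
```

```bash
python3 - <<'E'
from h import *
plan([])
print(manip.read_state()['joint_pos'].round(2))
s=snap('wrist','w6.png')
c=np.array([.557,-.217]);u=np.array([-.85,.53])
g=s['frame'].astype(int).mean(2)
P=[(*(c+u*d),z) for d,z in((.004,.1),(.02,.1),(.055,.1),(0,.084))];print(proj(s,P).round(1))
q=proj(s,P)[1].round().astype(int)
x0,y0=q[0]-60,q[1]-60
sub=g[y0:y0+130:4,x0:x0+120:3].astype(int)
for i,r in enumerate(sub): print(y0+4*i,' '.join('%3d'%v for v in r))
print(x0)
E
```

```text
now [ 0.5568 -0.2176  0.2474] [ 3.1415e+00 -1.0000e-03  2.5490e+00] F [-0.2  0.5  0.5] t 17.15
[ 0.96  0.32 -0.76  1.62  0.23  1.29  1.14]
[[254.8 191.3]
 [254.1 172.4]
 [252.5 128.9]
 [254.9 190.9]]
112 112 108 117 115 117 116 117 120 114 117 160 186 184 186 189 185 184 183 183 183 182 186 188 189 190 187 186 188 186 184 187 190 187 185 184 186 189 184 180 182
116 113 114 109  94  93  98 102 102 104 107 109 164 175 177 181 183 183 183 181 186 187 188 187 187 188 190 188 189 188 187 186 190 187 188 188 186 183 174 179 185
120 116 114  94  92  92  88  89  90  89  90  92 121 136 140 138 137 138 137 132 129 121 137 142 144 145 153 157 166 168 177 178 178 179 184 182 172 171 178 179 187
124 115 111  93  86  63  61  76  91  91  92  92  94 124 145 147 149 147 148 145 130 152 137 146 146 133 114 148 147 146 143 141 136 139 136 138 136 133 134 135 137
128 114 113  93  88  61  60  78  90  91  88  93  93  93 134 147 147 145 147 139 107 149 135 182 177 151 134 126 140 149 147 146 148 148 148 148 147 148 145 148 147
132 113 116  92  91  88  90  95  91  92  93  92  95  92 120 148 146 147 146 104 
[... 3815 characters left out ...]
 106 111  91  95  94  93  88  91  89  91
228 174 170 145 109 110 113 109 112 106 109 109 109 109 112 113 113 114 112 118 114 113 114 117 115 118 117 114 117 113 115 137 182 179 181 176 174 172 168 164 153
232 171 172 170 137 111 112 109 110 110 109 114 115 112 115 114 114 114 117 115 115 114 109 115 116 114 117 116 113 118 117 142 186 182 184 181 181 183 182 179 175
236 173 174 175 161 115 109 112 113 111 114 112 112 114 115 115 112 117 114 121 114 113 114 114 114 115 115 118 118 127 137 174 184 184 185 183 186 181 182 180 174
240 168 165 158 162 146 105 106 104 103 101 108 110 108 106 106 108 109 110 109 109 111 107 108 120 151 160 166 161 173 174 175 171 173 171 170 171 174 172 165 167
194
```

```bash
python3 - <<'E'
from h import *
s=snap('wrist');g=s['frame'].astype(int).mean(2)
L=[]
for r in range(148,190,3):
    row=g[r,235:285]; i=np.where(row<58)[0]; i=i[(i>12)&(i<36)]
    L.append((r,235+i.min(),235+i.max(),round(235+i.mean(),1)))
print(L)
P=np.array([ray(s,((a+b)/2,r),.1)[:2] for r,a,b,_ in L if r<164 or r>176])
v=cv2.fitLine(P.astype(np.float32),cv2.DIST_L2,0,.01,.01).ravel();print('dir',v,'angle',np.degrees(np.arctan2(v[1],v[0])))
print(P.round(4).tolist())
# ends of handle
print('inner end',ray(s,(257,194.5),.1),'outer',ray(s,(260.5,143),.1))
E
```

```text
[(148, np.int64(253), np.int64(267), np.float64(260.0)), (151, np.int64(252), np.int64(267), np.float64(259.5)), (154, np.int64(252), np.int64(267), np.float64(259.5)), (157, np.int64(252), np.int64(267), np.float64(259.5)), (160, np.int64(251), np.int64(266), np.float64(258.5)), (163, np.int64(251), np.int64(266), np.float64(258.5)), (166, np.int64(248), np.int64(266), np.float64(257.0)), (169, np.int64(248), np.int64(267), np.float64(257.5)), (172, np.int64(248), np.int64(268), np.float64(258.0)), (175, np.int64(248), np.int64(270), np.float64(259.0)), (178, np.int64(250), np.int64(270), np.float64(259.6)), (181, np.int64(250), np.int64(270), np.float64(258.2)), (184, np.int64(250), np.int64(265), np.float64(257.5)), (187, np.int64(250), np.int64(265), np.float64(257.5))]
dir [ 0.813586   -0.58144456  0.5383496  -0.20029634] angle -35.552208
[[0.5263, -0.1913], [0.528, -0.193], [0.5301, -0.1943], [0.5321, -0.1957], [0.5337, -0.1977], [0.5357, -0.1991], [0.5468, -0.205], [0.5489, -0.2064], [0.5499, -0.2095], [0.552, -0.211]]
inner end [ 0.55717698 -0.21491591  0.1       ] outer [ 0.52316007 -0.18876064  0.1       ]
```

```bash
python3 - <<'E'
from h import *
plan([(.5432,-.2042,.20,2.482),(.5432,-.2042,.159,2.482)])
E
```

```text
now [ 0.557  -0.2176  0.2477] [ 3.1416e+00 -5.0000e-04  2.5502e+00] F [-0.2 -0.4  0.1] t 17.25
(0.5432, -0.2042, 0.2, 2.482) rot [ 0.    -0.     0.068] shift [0.019 0.003 0.048]
(0.5432, -0.2042, 0.159, 2.482) rot [ 0.    -0.     0.068] shift [0.019 0.003 0.089]
```

Request:
{"op": "drive_tool", "data": {
  "targets": [0,0,0.068,0.019,0.003,0.02,0.05,0,0,0.068,0.019,0.003,0.045,0.05,0,0,0.068,0.019,0.003,0.07,0.05,0,0,0.068,0.019,0.003,0.085,0.05,0,0,0.068,0.019,0.003,0.088,0.05,0,0,0.068,0.019,0.003,0.088,0.05]
}}

```text
time_s: 18.0
eef_pos: [0.5432, -0.2051, 0.1606]
ee_rot: [3.141, 0.001, 2.483]
force: [-0.1, -0.6, -0.3]
width: 0.584
finger_force: 0.0
```

Request:
{"op": "drive_tool", "data": {
  "targets": [0,0,0,0,0,0.001,0.03,0,0,0,0,0,0.001,0.02,0,0,0,0,0,0.001,0.01,0,0,0,0,0,0.001,0.01,0,0,0,0,0,0.001,0.01,0,0,0,0,0,0.001,0.01]
}}

```text
time_s: 18.75
eef_pos: [0.5431, -0.2048, 0.1592]
ee_rot: [3.141, 0.0, 2.483]
force: [1.8, 2.2, -0.7]
width: 0.146
finger_force: 30.0
```

Request:
{"op": "drive_tool", "data": {
  "targets": [0,0,0,0.0007,0,-0.0068,0.01,0,0,0,0.0027,0,-0.0134,0.01,0,0,0,0.0059,0,-0.0194,0.01,0,0,0,0.0103,0,-0.0247,0.01,0,0,0,0.0103,0,-0.0247,0.01]
}}

```text
time_s: 19.38
eef_pos: [0.5342, -0.198, 0.184]
ee_rot: [3.142, -0.001, 2.483]
force: [1.2, 4.0, -7.4]
width: 0.151
finger_force: 30.0
```

Request:
{"op": "drive_tool", "data": {
  "targets": [0,0,0,0.0053,0,-0.0044,0.01,0,0,0,0.0113,0,-0.0076,0.01,0,0,0,0.0179,0,-0.0096,0.01,0,0,0,0.0247,0,-0.0103,0.01,0,0,0,0.026,0,-0.0103,0.01,0,0,0,0.026,0,-0.0103,0.01]
}}

```text
time_s: 20.12
eef_pos: [0.5169, -0.1847, 0.1967]
ee_rot: [3.14, 0.009, 2.482]
force: [7.7, -0.2, -1.9]
width: 0.146
finger_force: 30.0
```

```bash
python3 - <<'E'
from h import *
plan([])
E
```

```text
now [ 0.5169 -0.1847  0.1967] [3.1401 0.0093 2.4824] F [ 7.7 -0.2 -1.9] t 20.125
```

Request:
{"op": "drive_tool", "data": {
  "targets": [0,0,0,0.002,0,0,0.01,0,0,0,0.002,0,0,0.01]
}}

```text
time_s: 20.38
eef_pos: [0.5156, -0.1837, 0.197]
ee_rot: [3.14, 0.01, 2.482]
force: [7.1, -0.8, -1.4]
width: 0.149
finger_force: 30.0
```

Request:
{"op": "drive_tool", "data": {
  "targets": [0,0,0,0.002,0,0,0.01,0,0,0,0.002,0,0,0.01,0,0,0,0.002,0,0,0.01]
}}

```text
time_s: 20.75
eef_pos: [0.5143, -0.1827, 0.1973]
ee_rot: [3.14, 0.011, 2.482]
force: [8.6, -2.0, -0.4]
width: 0.145
finger_force: 30.0
```

Request:
{"op": "drive_tool", "data": {
  "targets": [0,0,0,-0.002,0,0,0.03,0,0,0,-0.002,0,0,0.05,0,0,0,-0.002,0,-0.02,0.05,0,0,0,-0.002,0,-0.06,0.07,0,0,0,-0.02,0,-0.08,0.087,0,0,0,-0.02,0,-0.08,0.087,0,0,0,-0.02,0,-0.08,0.087]
}}

```text
time_s: 21.62
eef_pos: [0.5258, -0.1922, 0.2735]
ee_rot: [-3.141, -0.002, 2.483]
force: [0.2, -0.3, -0.0]
width: 0.862
finger_force: 0.0
```

```bash
python3 - <<'E'
from h import *
plan([])
C=np.array([.559,-.2165]);u=np.array([-.79,.613]);pv=C+.055*u
for n in('wrist','top','scene'):
    s=snap(n,'k_'+n+'.png'); g=s['frame'].astype(int).max(2)
    q=proj(s,[(*pv,.1),(*pv,.111),(*pv,.151)]); print(n,q.round(1).tolist())
    t=np.radians(75);d=np.array([*(-u*np.cos(t)),np.sin(t)]);print(' at 75deg',proj(s,[np.array([*pv,.1])+d*k for k in(.011,.051)]).round(1).tolist())
    x0,x1=int(q[:,0].min()-25),int(q[:,0].max()+25);y0,y1=int(q[:,1].min()-20),int(q[:,1].max()+20)
    m=(g[y0:y1,x0:x1]<62)
    st=3 if n=='wrist' else 1
    for i in range(0,m.shape[0],st): print(y0+i,''.join('#' if v else '.' for v in m[i,::(2 if st==3 else 1)]))
    print('x0',x0)
E
```

```text
now [ 0.5258 -0.1922  0.2735] [-3.141e+00 -1.700e-03  2.483e+00] F [ 0.2 -0.3 -0. ] t 21.625
wrist [[255.6, 173.5], [255.7, 176.1], [255.8, 187.5]]
 at 75deg [[255.6, 179.2], [255.8, 203.7]]
153 .........................
156 .........................
159 .........................
162 .........................
165 .........................
168 .........................
171 .........................
174 ..........######.........
177 ..........#######........
180 .........########........
183 .........########........
186 .........#########.......
189 .........########........
192 .........#########.......
195 .........#########.......
198 ........###....###.......
201 .......####.....###......
204 .......####.....####.....
x0 230
top [[197.1, 206.5], [196.5, 206.4], [194.4, 205.8]]
 at 75deg [[197.1, 205.7], [197.3, 202.4]]
185 ....#...........########..............#..............
186 ....#........#..#########............#...............
187 .............#.###########..........#................
188 ...#.........#.#########.##........##................
189 ............##.#############..
[... 4768 characters left out ...]
#######.....#....................
255 .................#######.....#....................
256 .................#######.....#....................
257 .................#######.....#....................
258 ..................######.#.###....................
259 ..................######.#####....................
260 ...................#####.####......#..............
261 ............#.......########......................
262 ..................................................
263 ..................................................
264 ..................................................
265 ..................................................
266 ..................................................
x0 203
```

The wrist camera puts the handle top at rows 174–196, centred on column 256. That matches an upright handle (1.4 rad would reach row 206), and the scene view agrees. I'm regripping it upright.

Request:
{"op": "drive_tool", "data": {
  "targets": [0,0,0,0.014,0.001,0.02,0.06,0,0,0,0.014,0.001,0.05,0.05,0,0,0,0.014,0.001,0.075,0.05,0,0,0,0.014,0.001,0.082,0.05,0,0,0,0.014,0.001,0.082,0.03,0,0,0,0.014,0.001,0.082,0.01,0,0,0,0.014,0.001,0.082,0.01,0,0,0,0.014,0.001,0.082,0.01]
}}

```text
time_s: 22.78
eef_pos: [0.5165, -0.1835, 0.1926]
ee_rot: [3.142, 0.001, 2.483]
force: [0.6, 0.1, -0.0]
width: 0.206
finger_force: 0.0
```

```bash
python3 - <<'E'
from h import *
plan([])
st=manip.read_state();print(st['width'],st['joint_pos'].round(2))
p=st['eef_pos'][:2];C=np.array([.559,-.2165]);y=st['ee_rot'][2];ux=np.array([np.cos(y),np.sin(y)]);uy=np.array([np.sin(y),-np.cos(y)])
c=[(C-p)@ux,(C-p)@uy];print('C in tool',np.round(c,4))
a0=np.arctan2(-c[1],-c[0])
for k in range(1,20): f=np.radians(10*k);print(10*k,round(-.055+.056*np.cos(f),4),round(.056*np.sin(f),4))
E
```

```text
now [ 0.5165 -0.1835  0.1926] [3.1416e+00 1.0000e-03 2.4827e+00] F [ 0.6  0.1 -0. ] t 22.775
0.20602290090497535 [ 0.97  0.26 -0.77  1.81  0.2   1.15  1.05]
C in tool [-0.0538 -0.0001]
10 0.0001 0.0097
20 -0.0024 0.0192
30 -0.0065 0.028
40 -0.0121 0.036
50 -0.019 0.0429
60 -0.027 0.0485
70 -0.0358 0.0526
80 -0.0453 0.0551
90 -0.055 0.056
100 -0.0647 0.0551
110 -0.0742 0.0526
120 -0.083 0.0485
130 -0.091 0.0429
140 -0.0979 0.036
150 -0.1035 0.028
160 -0.1076 0.0192
170 -0.1101 0.0097
180 -0.111 0.0
190 -0.1101 -0.0097
```

Request:
{"op": "drive_tool", "data": {
  "targets": [0,0,0,0,0,0,0.01,0,0,0,0.001,0,0,0.01,0,0,0,0.001,0.0097,0,0.01,0,0,0,-0.001,0.0192,0,0.01,0,0,0,-0.0053,0.028,0,0.01,0,0,0,-0.0109,0.036,0,0.01,0,0,0,-0.0178,0.0429,0,0.01,0,0,0,-0.0178,0.0429,0,0.01]
}}

```text
time_s: 23.78
eef_pos: [0.5577, -0.1594, 0.1925]
ee_rot: [3.14, 0.001, 2.484]
force: [-0.1, 0.3, 2.7]
width: 0.152
finger_force: 30.0
```

Request:
{"op": "drive_tool", "data": {
  "targets": [0,0,0,-0.008,0.0056,0,0.01,0,0,0,-0.0168,0.0097,0,0.01,0,0,0,-0.0263,0.0122,0,0.01,0,0,0,-0.036,0.0131,0,0.01,0,0,0,-0.0457,0.0122,0,0.01,0,0,0,-0.0552,0.0097,0,0.01,0,0,0,-0.064,0.0056,0,0.01,0,0,0,-0.072,0,0,0.01,0,0,0,-0.0789,-0.0069,0,0.01,0,0,0,-0.0845,-0.0149,0,0.01,0,0,0,-0.0886,-0.0237,0,0.01,0,0,0,-0.0911,-0.0332,0,0.01,0,0,0,-0.092,-0.0429,0,0.01,0,0,0,-0.092,-0.0429,0,0.01]
}}

```text
time_s: 25.52
eef_pos: [0.6003, -0.2466, 0.1921]
ee_rot: [-3.141, -0.01, 2.485]
force: [-11.8, 7.1, 10.0]
width: 0.149
finger_force: 30.0
```

```bash
cat > ck.py <<'E'
from h import *
st=manip.read_state();d=st['eef_pos'][:2]-np.array([.559,-.2165]);y=st['ee_rot'][2]
t=[d@[np.cos(y),np.sin(y)],d@[np.sin(y),-np.cos(y)]]
f=st['force'][:2];print('r',np.hypot(*d).round(4),'phi',np.degrees(np.arctan2(t[1],t[0])).round(1)%360,'tool xy from C',np.round(t,4),'Frad',(f@d/np.hypot(*d)).round(1),st['force'].round(1),st['joint_pos'].round(2))
E
python3 ck.py
```

```text
r 0.0511 phi 178.4 tool xy from C [-0.0511  0.0014] Frad -13.7 [-11.8   7.1  10. ] [ 0.89  0.48 -0.71  1.55  0.32  1.24  1.04]
```

Request:
{"op": "drive_tool", "data": {
  "targets": [0,0,0,0.0035,0,0,0.01,0,0,0,0.0043,-0.0096,0,0.01,0,0,0,0.0068,-0.019,0,0.01,0,0,0,0.0109,-0.0278,0,0.01,0,0,0,0.0165,-0.0357,0,0.01,0,0,0,0.0233,-0.0425,0,0.01,0,0,0,0.0313,-0.0481,0,0.01,0,0,0,0.04,-0.0522,0,0.01,0,0,0,0.0494,-0.0547,0,0.01,0,0,0,0.059,-0.0555,0,0.01]
}}

```text
time_s: 26.78
eef_pos: [0.5226, -0.2587, 0.1924]
ee_rot: [3.141, 0.003, 2.482]
force: [4.9, 1.7, 3.1]
width: 0.152
finger_force: 30.0
```

```bash
python3 ck.py
```

```text
r 0.0558 phi 273.0 tool xy from C [ 0.0029 -0.0557] Frad -4.5 [4.9 1.7 3.1] [ 1.04  0.33 -0.74  1.73  0.24  1.17  1.14]
```

Request:
{"op": "drive_tool", "data": {
  "targets": [0,0,0,0.0096,0.0008,0,0.01,0,0,0,0.019,0.0033,0,0.01,0,0,0,0.0278,0.0074,0,0.01,0,0,0,0.0357,0.013,0,0.01,0,0,0,0.0425,0.0198,0,0.01,0,0,0,0.0481,0.0278,0,0.01,0,0,0,0.0522,0.0365,0,0.01,0,0,0,0.0547,0.0459,0,0.01,0,0,0,0.0555,0.0555,0,0.01,0,0,0,0.0555,0.0595,0,0.01,0,0,0,0.0555,0.0595,0,0.01]
}}

```text
time_s: 28.15
eef_pos: [0.5125, -0.1796, 0.1922]
ee_rot: [-3.135, -0.002, 2.481]
force: [-3.9, -4.1, 9.9]
width: 0.151
finger_force: 30.0
```

```bash
python3 ck.py
```

```text
r 0.0594 phi 0.6 tool xy from C [0.0594 0.0006] Frad 0.5 [-3.9 -4.1  9.9] [ 0.99  0.25 -0.79  1.82  0.2   1.16  1.04]
```

Request:
{"op": "drive_tool", "data": {
  "targets": [0,0,0,0,0.003,0,0.01,0,0,0,0,0.003,0,0.01]
}}

```text
time_s: 28.4
eef_pos: [0.513, -0.1793, 0.1921]
ee_rot: [-3.131, -0.003, 2.479]
force: [-6.7, -7.3, 11.6]
width: 0.149
finger_force: 30.0
```

```bash
python3 ck.py
```

```text
r 0.0592 phi 1.0 tool xy from C [0.0592 0.0011] Frad 0.6 [-6.7 -7.3 11.6] [ 0.98  0.26 -0.79  1.81  0.21  1.16  1.03]
```

The crank is at its stop: force rises without further motion, at φ≈361°. Now folding the handle inward.

Request:
{"op": "drive_tool", "data": {
  "targets": [0,0,0,0,-0.004,0,0.01,0,0,0,-0.0085,-0.0045,0.0011,0.01,0,0,0,-0.0165,-0.0045,0.0044,0.01,0,0,0,-0.0233,-0.0045,0.0097,0.01,0,0,0,-0.0286,-0.0045,0.0165,0.01,0,0,0,-0.0286,-0.0045,0.0165,0.01]
}}

```text
time_s: 29.15
eef_pos: [0.535, -0.1976, 0.1754]
ee_rot: [-3.137, -0.002, 2.481]
force: [-1.2, -3.3, 6.2]
width: 0.153
finger_force: 30.0
```

```bash
python3 ck.py; python3 -c "
from h import *
plan([])"
```

```text
r 0.0305 phi 0.3 tool xy from C [0.0305 0.0002] Frad -1.1 [-1.2 -3.3  6.2] [ 0.96  0.33 -0.77  1.77  0.26  1.14  1.02]
now [ 0.535  -0.1976  0.1754] [-3.1374e+00 -2.2000e-03  2.4811e+00] F [-1.2 -3.3  6.2] t 29.15
```

Request:
{"op": "drive_tool", "data": {
  "targets": [0,0,0,-0.0033,0,0.008,0.01,0,0,0,-0.0044,0,0.0165,0.01,0,0,0,-0.0044,0,0.019,0.01,0,0,0,-0.0044,0,0.019,0.01]
}}

```text
time_s: 29.65
eef_pos: [0.5403, -0.2019, 0.1575]
ee_rot: [-3.138, 0.004, 2.481]
force: [4.5, -7.2, 6.6]
width: 0.149
finger_force: 30.0
```

```bash
python3 ck.py; python3 -c "
from h import *
plan([])"
```

```text
r 0.0237 phi 0.1 tool xy from C [0.0237 0.    ] Frad -8.0 [ 4.5 -7.2  6.6] [ 0.95  0.36 -0.76  1.78  0.28  1.11  1.01]
now [ 0.5403 -0.2019  0.1575] [-3.1384  0.0041  2.4807] F [ 4.5 -7.2  6.6] t 29.65
```

Request:
{"op": "drive_tool", "data": {
  "targets": [0,0,0,0.001,0,0.002,0.01,0,0,0,0.001,0,0.002,0.01,0,0,0,0.001,0,0.001,0.04,0,0,0,0.001,0,0.001,0.05,0,0,0,0,0,-0.02,0.05,0,0,0,-0.005,0,-0.06,0.07,0,0,0,-0.02,0,-0.087,0.087,0,0,0,-0.02,0,-0.087,0.087,0,0,0,-0.02,0,-0.087,0.087]
}}

```text
time_s: 30.78
eef_pos: [0.5546, -0.21, 0.2417]
ee_rot: [-3.141, -0.004, 2.484]
force: [0.1, 0.9, 0.7]
width: 0.859
finger_force: 0.0
```

```bash
python3 - <<'E'
from h import *
plan([])
u=np.array([-.79,.613]);pv=np.array([.559,-.2165])+.058*u
for n in('wrist','scene'):
    s=snap(n,'m_'+n+'.png'); g=s['frame'].astype(int).max(2)
    for t in(0,.2,.4):
        d=np.array([*(-u*np.cos(t)),np.sin(t)]);print(n,t,proj(s,[np.array([*pv,.1])+d*k for k in(.011,.051)]).round(1).tolist())
    q=proj(s,[(*pv,.1),(*(pv-.051*u),.1)])
    x0,x1=int(q[:,0].min()-20),int(q[:,0].max()+20);y0,y1=int(q[:,1].min()-15),int(q[:,1].max()+20)
    m=(g[y0:y1,x0:x1]<62); st=2 if n=='wrist' else 1
    for i in range(0,m.shape[0],st): print(y0+i,''.join('#' if v else '.' for v in m[i,::st]))
    print('x0',x0)
    if n=='wrist':print()
s=snap('top')
for e,A in disc(s,100): print('top',np.round(e[0],1),np.round(e[1],1),A,ray(s,e[0],.073).round(4))
s=snap('scene')
for e,A in disc(s,100): print('scene',np.round(e[0],1),np.round(e[1],1),A,ray(s,e[0],.073).round(4))
E
```

```text
now [ 0.5546 -0.21    0.2417] [-3.1406 -0.0039  2.4835] F [0.1 0.9 0.7] t 30.775
wrist 0 [[251.3, 150.2], [251.3, 199.0]]
wrist 0.2 [[251.2, 150.3], [251.2, 201.5]]
wrist 0.4 [[251.2, 149.8], [251.0, 201.4]]
121 ....................
123 ....................
125 ....................
127 ....................
129 ....................
131 ....................
133 ....................
135 ....................
137 ....................
139 ....................
141 ....................
143 ....................
145 ....................
147 ....................
149 ....................
151 ....................
153 ....................
155 ......########......
157 ......########......
159 ......########......
161 ......#########.....
163 ......########......
165 ......########......
167 ......########......
169 ......########......
171 ......#########.....
173 ......#########.....
175 ......##########....
177 .....############...
179 .....############...
181 ....##############..
183 ....##############..
185 ...###############..
187 ...############.##..
189 ...#..#########..##.
191 ...#..#######
[... 2542 characters left out ...]
.....#####.####......#..........
261 ..................#########.................
262 ............................................
263 ............................................
264 ............................................
265 ............................................
266 ............................................
267 ............................................
x0 205
top [218.5 124.1] [18.6 19. ] 251.0 [ 0.7893 -0.2415  0.073 ]
scene [193.5 280. ] [13.4 36.7] 247.0 [ 0.5259 -0.0899  0.073 ]
scene [152.2 249.7] [15.7 30.1] 338.5 [ 0.6609 -0.092   0.073 ]
scene [165.9 216.3] [15.1 24.8] 267.5 [ 0.7349 -0.1884  0.073 ]
scene [471.5 107.5] [21.4 39.9] 289.5 [ 0.3571 -1.5146  0.073 ]
```

```bash
python3 - <<'E'
from h import *
a=cv2.imread('pics/scene0.png').max(2);b=cv2.imread('pics/m_scene.png').max(2)
for n,i in(('start',a),('now',b)):
    r=i[215:246,215:240]<62; print(n,[(215+k,int(np.where(v)[0].min())+215,int(np.where(v)[0].max())+215) for k,v in enumerate(r) if v.any()][:12:2])
s=snap('scene'); 
# pile: expected rim centre circles for blanks' top at various z
C=np.array([.6573,-.0907]); print(proj(s,[(*C,z) for z in(.073,.091,.128)]).round(1))
E
```

```text
start [(230, 226, 227), (232, 224, 229), (234, 224, 229), (236, 224, 229), (238, 224, 230), (240, 224, 231)]
now [(229, 224, 228), (231, 224, 229), (233, 224, 229), (235, 224, 230), (237, 224, 230), (239, 224, 231)]
[[152.8 250.8]
 [151.5 244.5]
 [148.8 231.1]]
```

Handle end is about 1.5 px higher than at the start (roughly 0.1 rad), so I'll press it down gently with closed fingertips.

Request:
{"op": "drive_tool", "data": {
  "targets": [0,0,0,0.0075,-0.002,0,0.0,0,0,0,0.0075,-0.002,0,0.0,0,0,0,0.0075,-0.002,0,0.0,0,0,0,0.0075,-0.002,0.015,0.0,0,0,0,0.0075,-0.002,0.035,0.0,0,0,0,0.0075,-0.002,0.05,0.0,0,0,0,0.0075,-0.002,0.057,0.0,0,0,0,0.0075,-0.002,0.06,0.0,0,0,0,0.0075,-0.002,0.062,0.0,0,0,0,0.0075,-0.002,0.064,0.0,0,0,0,0.0075,-0.002,0.0655,0.0,0,0,0,0.0075,-0.002,0.0655,0.0]
}}

```text
time_s: 32.52
eef_pos: [0.5489, -0.2079, 0.1782]
ee_rot: [3.142, 0.0, 2.483]
force: [1.2, 0.1, -0.8]
width: 0.006
finger_force: 0.1
```

Request:
{"op": "drive_tool", "data": {
  "targets": [0,0,0,0,0,0.001,0.0,0,0,0,0,0,0.002,0.0,0,0,0,0,0,0.003,0.0,0,0,0,0,0,0.003,0.0]
}}

```text
time_s: 33.02
eef_pos: [0.5493, -0.2077, 0.1764]
ee_rot: [3.142, 0.001, 2.483]
force: [-1.8, 1.1, 6.5]
width: 0.004
finger_force: 3.7
```

Request:
{"op": "drive_tool", "data": {
  "targets": [0,0,0,0,0,-0.02,0.0,0,0,0,0,0,-0.07,0.02,0,0,0,0,0,-0.12,0.02,0,0,0,0.02,-0.03,-0.12,0.02,0,0,0,0.02,-0.03,-0.12,0.02,0,0,0,0.02,-0.03,-0.12,0.02]
}}

```text
time_s: 33.78
eef_pos: [0.5148, -0.2192, 0.2954]
ee_rot: [3.141, 0.0, 2.483]
force: [0.4, 0.3, -0.5]
width: 0.228
finger_force: 0.0
```

```bash
python3 - <<'E'
from h import *
plan([])
s=snap('top')
for e,A in disc(s,100): print('top',np.round(e[0],1),np.round(e[1],1),A,ray(s,e[0],.073).round(4))
s=snap('scene');i=s['frame'].max(2); r=i[215:246,215:240]<62; print([(215+k,int(np.where(v)[0].min())+215,int(np.where(v)[0].max())+215) for k,v in enumerate(r) if v.any()][:6])
for e,A in disc(s,100): print('scene',np.round(e[0],1),np.round(e[1],1),A,ray(s,e[0],.073).round(4))
E
```

```text
now [ 0.5148 -0.2192  0.2954] [3.1414e+00 5.0000e-04 2.4826e+00] F [ 0.4  0.3 -0.5] t 33.775
top [171.  163.1] [18.2 19.3] 246.5 [ 0.6574 -0.0892  0.073 ]
top [218.5 124.1] [18.6 19. ] 252.5 [ 0.7893 -0.2415  0.073 ]
[(232, 225, 228), (233, 224, 228), (234, 224, 229), (235, 224, 229), (236, 224, 229), (237, 224, 230)]
scene [180.7 282.7] [ 9.1 24.1] 122.0 [ 0.5398 -0.0689  0.073 ]
scene [152.1 249.9] [16.1 30.1] 339.0 [ 0.6606 -0.0914  0.073 ]
scene [165.9 216.3] [15.1 24.8] 267.5 [ 0.7349 -0.1884  0.073 ]
scene [471.6 107.5] [21.3 40. ] 295.0 [ 0.3567 -1.5137  0.073 ]
```

The top disc is centred at (0.657,-0.089) at the lowered height, and the handle is flat. Handing in.

```bash
python3 -c "
from rig import manip
print(manip.job_done())"
```

```text
the job is handed in; nothing more can be done
None
```

I placed both blanks on the pile, centred in the collar to within about 2 mm by the cameras, cranked the lift down to its stop, folded the handle flat and handed the job in at about 34 s; no verdict came back.

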